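Close up and lock the first-aid wall box

ROBOT

A 6-joint arm with a two-finger parallel gripper is mounted at the origin on the work surface. World frame = base frame: x ahead of the robot, y to its left, z up, the work surface at z = 0. Lengths are in m, angles in degrees, forces in N, time in s.
With the tool pointing down it reaches from about 0.3 to 0.75 m from the base axis. Payload 8.5 kg.
Tool frame: the origin (TCP) lies at the very end of the fingers, on their centre line; the grasp point (between the pads) lies 19 mm behind it (env.pinch_z is the distance from the TCP to the grasp point, in m); z points along the fingers, y is the line along which they close (so a half turn about z gives the same grasp; the last joint's range is limited). The gripper opens to 85 mm and grips with 20 to 120 N. Pads are 22 mm wide; open, the fingers measure 114 mm over their backs; the gripper's body (76 mm by 85 mm) begins 54 mm behind the grasp point. The pads swing forward as they close: fully open they stand 13 mm farther back than shut.
Start: joints at [64.899, 21.807, 74.336, -0, 83.858, -12.336], TCP at [0.122, 0.536, 0.231] pointing down, gripper open.
Joint ranges: [-178.18, 178.18], [-50.72, 133.34], [12.68, 142.11], [-81.47, 261.47], [9.98, 163.14], [-165.26, 165.26]. Speed limits (degrees/s): [136.94, 136.94, 180, 180, 180, 180].

INTERFACE

Orientations are given as a 3x3 rotation matrix whose columns are the frame's x, y, z axes.
In Python, from rig import env, viewer gives the robot as it stands.
- The arm moves only by the tool drive_tool, never from a script. Its argument "series" is a list of rows, each a list of 3 entries, a list of its own where there are three numbers: the shift along the tool's x, y, z in m, then the turn about the tool's z in degrees, then the finger opening in m, from 0 to 0.0854. A call has 1 to 20 rows; each row is the pose to reach, as a shift and turn from the pose commanded when the call began, along the tool's axes at that moment; what a row does not reach only later rows make up. A row lasts 1/10 s, in which the tool goes at most 50 mm and 8.59 degrees, less where a joint would pass 70% of its speed; a pose out of reach is approached as far as the arm can. A call with a gripper value outside its range is refused whole. The fingers move at their own pace and stop on an object; "newtons" is the grip in N (left out, the last holds). Time passes only in rows, so rows that repeat a pose let the fingers close. It gives the time, the measured TCP pose, the force, the opening and the grip force at its end, in the units of the state.
- env.observe(): the state, without advancing time (a new reading comes with each control period).
- viewer.get_image(name): name is "scene" or "top" or "wrist"; returns a dict with "img" (480x640x3 uint8, red, green, blue), "depth" (480x640 float32, m along the optical axis (not along the pixel's ray), 0 where there is no reading), "camera_matrix" (3x3 intrinsics, pixels), "distortion" ([k1, k2, p1, p2, k3] as OpenCV has them; the pictures are not rectified), "rvec" (rotation vector, rad) and "tvec" (3), from world to camera coordinates, as OpenCV has them. Camera axes: x right, y down, z forward; pixel columns grow to the right and rows downward; lengths in m; the calibration is good to about 2 mm. A picture is of the moment at which its call begins.
- env.close_job(): hands the job in; it is judged then, once.
The state is a dict: "time_s": time; "q": joint angles; "qvel": joint speeds; "joint_efforts": joint torques, N m; "position": TCP position; "tool_rot": TCP orientation; "ft_force": force on the tool from outside, world axes, zero at the start; "wrist_torque": the same for the moment, N m; "grip_width": finger opening in m; "gripper_force": force on a finger pad.
Only numpy, scipy, OpenCV 4.12 (cv2) and the standard library are available. Lean on these libraries where they do the work, as an engineer would, in place of code of your own. Each camera call takes 0.05 s, during which the arm holds its last target. There are 200 camera calls.

TASK

Close up the cedar first-aid box with closed fingers: press the lid of the small tin fully home, then press the torch's end button all the way in, then push the raised flap over so that it drops shut, and last press the lock button on the front of the box all the way down. Only press and push: lift nothing, and leave the tin, torch, jar and splint standing or lying in their places and the bottle on the bench undisturbed.

Things in the scene. Friction and masses are not known exactly. Their poses are not given: they have to be found in the camera images.
- box: Cedar box 290 x 160 mm (x, y), walls 10 mm, fixed, on a low white board (500 x 18 mm, 144 mm high) at its +y side. Origin on the bench below its middle; x along it, y from lock front to hinge, z up. Above the bench: cork-lined steel tray floor 63, rim 148, top of the shut flap 160 mm. Tin, torch and jar stand in a row along x, 85 mm apart, in any order; the splint lies in front of them.
- flap_hinge (a point): Middle of the flap's hinge line, on the rim at the box's +y side (box frame 0, 80, 148 mm); the hinge line runs along the box's x.
- flap_edge (a point): Middle of the free edge of the cedar flap lid, 160 mm from the hinge line, half-way through the flap's 12 mm thickness; the flap is 294 mm long in x. At the start it leans back beyond the board, its edge about 265 mm above the bench.
- flap (a joint): Angle of the flap, rad: 0 shut, 1.57 upright, 2.3 leaning back against its stop as at the start. A free hinge with a soft-close damper, flap 0.25 kg: pushed at its edge towards the box (about 1 to 2 N) it rises, and once past upright it drops shut by itself in 1 to 2 s.
- tin_lid_top (a point): Centre of the upper face of the tin's push-fit lid (66 mm diameter); it moves with the lid. About 58 mm above the tray floor with the lid proud, 50 mm with it home.
- tin_lid (a joint): How far the tin lid has been pushed down, m: 0 to 0.002 at the start, 0.008 fully home on a hard stop. Moves with about 4 N and stays where it is left.
- tin: Small round aluminium tin, loose, 62 mm diameter, 48 mm high without its lid, 0.1 kg; origin at the centre of its underside, z up.
- torch_button_top (a point): Centre of the upper face of the torch's round end button (22 mm diameter); moves with it. 76 mm above the tray floor when out.
- torch_button (a joint): How far the torch's button is in, m: 0 out as at the start, 0.006 fully in on a hard stop (then 2 mm proud). Moves with about 3 N and stays in.
- torch: White plastic pocket torch, loose, standing on its 46 mm wide head, with a 34 mm wide body and the button on top; 68 mm high without the button, 0.12 kg; origin at the centre of its underside, z up.
- lock_top (a point): Centre of the upper face of the lock button, a steel plunger of 22 mm diameter standing upright on a dark 44 x 32 mm steel case outside the middle of the box's front (box frame 0, -96, 170 mm when up); moves with it.
- lock (a joint): How far the lock button is down, m: 0 up as at the start, 0.008 fully down on a hard stop (then 8 mm above its case). Moves with about 4 N and stays down.
- jar: Closed blue plastic jar, loose, 50 mm diameter, 66 mm high; stands in the row, to be left alone. Origin at the centre of its underside, z up.
- splint: Hard silicone finger splint, a grey gutter 70 x 18 x 13 mm, loose, lying along the front of the tray, to be left alone. Origin at the centre of its underside.
- dispenser: Clear bottle, loose, 64 mm diameter, 150 mm high, standing on the bench to the robot's right of the box, to be left alone. Origin at the centre of its underside, z up.
Not all that is in view belongs to the job. Leave any purple look-alike of the tin alone. What is shaped like the torch but orange is not meant.

How it is judged (in metres and radians):
On the way, in this order (a step that is already met when the one before it is completed fails the run):
1. the tin lid is pressed home (value of joint tin_lid above 0.0065 m), for 0.1 s.
2. the torch button is pressed in (value of joint torch_button above 0.0048 m), for 0.1 s.
3. the flap is shut (value of joint flap below 0.05 rad), for 0.2 s.
4. the lock button is pressed down (value of joint lock above 0.0065 m), for 0.1 s.
At the end, for the whole second after the job is handed in: Tin lid and lock button within 1.5 mm of fully down, torch button within 1.2 mm, flap within 0.05 rad of shut; tin and torch at rest within 35 mm, jar, splint and bottle within 30 mm of where they were; tin, torch, jar and bottle upright within 0.15 rad (value of joint each of tin_lid, lock above 0.0065 m and value of joint torch_button above 0.0048 m and value of joint flap below 0.05 rad and distance of each of tin, torch from where it was at the start of the episode below 0.035 m and distance of each of jar, splint, dispenser from where it was at the start of the episode below 0.03 m and angle between each of tin, torch, jar, dispenser's own z axis and vertical below 0.15 rad and linear speed of each of tin, torch below 0.02 m/s); the robot touches nothing.
It fails at once if something is done out of order: torch button before the tin lid is home, flap before the torch button is in, or lock before the flap is shut ((value of joint torch_button above 0.003 m and not (value of joint tin_lid above 0.0065 m)) or (value of joint flap below 1.2 rad and not (value of joint torch_button above 0.0048 m)) or (value of joint lock above 0.003 m and value of joint flap above 0.1 rad)).
It fails at once if the tin or torch is lifted off the tray (z of any of tin, torch in the frame of box above 0.075 m).
It fails at once if the tin or torch is pushed more than 35 mm out of its place (distance of any of tin, torch from where it was at the start of the episode above 0.035 m).
It fails at once if the jar, splint or bottle is moved more than 30 mm (distance of any of jar, splint, dispenser from where it was at the start of the episode above 0.03 m).
It fails at once if the tin, torch, jar or bottle is knocked over (angle between any of tin, torch, jar, dispenser's own z axis and vertical above 0.5 rad).
It also fails if it takes over 51 s, if anything falls off the work surface, if the arm or the gripper's body presses on something with over 40 N, if the wrist force passes 120 N, or if a joint passes its speed limit or range.

## Working session

There is one attempt and no reset: what is moved stays moved. The work goes in short steps, Python scripts to look and compute and a tool call to move; the robot and the scene stay as the last step left them, time stands still between calls to the robot, and variables do not carry over. Pictures are saved under pics/ and viewed, at most 10 in all, crops included, and the job is handed in when it is done.

Besides the shell and the picture viewer there is one more tool, called in YAML: its name, and indented under it one key for each argument. drive_tool: Moves the arm, as the interface text tells. Its arguments: {"type":"object","properties":{"series":{"type":"array"},"newtons":{"type":"number"}},"required":["series"]}

```bash
mkdir -p pics; cat > h.py <<'E'
import numpy as np, cv2, pickle
from rig import env, viewer
def snap(name, fn):
    d=viewer.get_image(name); cv2.imwrite(f'pics/{fn}.png', d['img'][:,:,::-1]); pickle.dump(d,open(f'pics/{fn}.pkl','wb')); return d
def load(fn): return pickle.load(open(f'pics/{fn}.pkl','rb'))
def ray(d,u,v):
    p=cv2.undistortPoints(np.array([[[u,v]]],float),d['camera_matrix'],np.array(d['distortion'],float))[0,0]
    R=cv2.Rodrigues(np.array(d['rvec'],float))[0]; t=np.array(d['tvec'],float).ravel()
    return -R.T@t, R.T@np.array([p[0],p[1],1.])
def at_z(d,u,v,z):
    c,r=ray(d,u,v); return c+r*(z-c[2])/r[2]
def at_depth(d,u,v):
    c,r=ray(d,u,v); return c+r*np.median(d['depth'][int(v)-1:int(v)+2,int(u)-1:int(u)+2])
E
python3 - <<'E'
from h import *
a=snap('top','top0'); b=snap('scene','scene0')
s=env.observe(); print(s['time_s'],s['tool_rot'],s['ft_force'])
E
```

```text
0.1 [[-9.75285802e-01  2.20946471e-01 -5.12037067e-04]
 [ 2.20946918e-01  9.75285207e-01 -1.10651547e-03]
 [ 2.54901488e-04 -1.19230184e-03 -9.99999257e-01]] [ 0.10255809 -0.38958346  0.43686268]
```

View pics/top0.png

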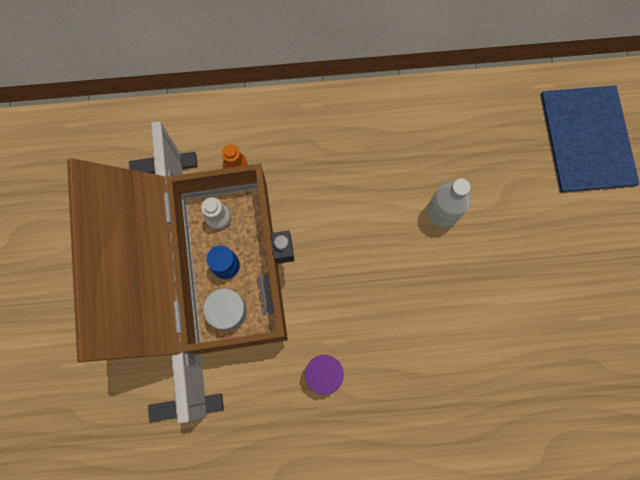

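View pics/scene0.png

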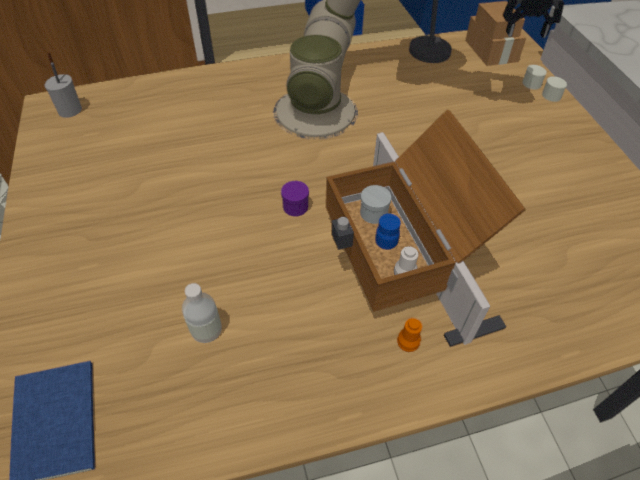

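The top view shows the tin lid at about (224,310), torch button (211,205), jar (222,258), lock button (281,242), and the raised flap on the left with its free edge from (69,160) to (78,359). The scene view agrees; the arm is clear of the box.

```bash
python3 - <<'E'
from h import *
np.set_printoptions(precision=4,suppress=True)
d=load('top0'); s=load('scene0')
print('cam',ray(d,320,240)[0],ray(s,320,240)[0])
for n,u,v,z in [('tin',224.5,309,.121),('torch',211,204,.139),('jar',221,258,.129),('lock',281,242,.170),('edgeA',69,160,.265),('edgeB',78,359,.265),('c1',262,166,.148),('c2',285,339,.148),('bottle',461,187,.15)]:
    print(n,at_z(d,u,v,z),at_depth(d,u,v))
for n,u,v,z in [('tin',376,195,.121),('torch',409,253,.139),('lock',343,222,.170),('edgeA',448,115,.265),('edgeB',522,210,.265)]:
    print('s',n,at_z(s,u,v,z),at_depth(s,u,v))
def crop(dd,x0,y0,w,h,k): return cv2.resize(dd['img'][y0:y0+h,x0:x0+w,::-1],None,fx=k,fy=k,interpolation=cv2.INTER_CUBIC)
a=crop(d,170,160,130,195,3); b=crop(s,310,160,130,195,3)
cv2.imwrite('pics/crop.png',np.hstack([a,b]))
E
```

```text
cam [ 0.3375 -0.1359  1.0325] [ 1.1717 -0.3113  0.9356]
tin [0.461 0.009 0.121] [0.4612 0.0092 0.1199]
torch [0.6347 0.0196 0.139 ] [0.635  0.0198 0.1381]
jar [0.544  0.0092 0.129 ] [0.5443 0.0094 0.1279]
lock [ 0.5519 -0.0927  0.17  ] [ 0.552  -0.0927  0.1696]
edgeA [0.6784 0.2003 0.265 ] [0.6786 0.2005 0.2645]
edgeB [0.3923 0.1846 0.265 ] [0.3925 0.1858 0.2622]
c1 [ 0.6904 -0.0697  0.148 ] [ 0.7495 -0.0586 -0.0003]
c2 [ 0.4024 -0.0864  0.148 ] [ 0.4069 -0.0829  0.0858]
bottle [ 0.6232 -0.3945  0.15  ] [ 0.6236 -0.3949  0.1487]
s tin [0.4663 0.0135 0.121 ] [0.4634 0.0148 0.1177]
s torch [0.6425 0.0186 0.139 ] [0.6415 0.0192 0.1376]
s lock [ 0.5605 -0.0913  0.17  ] [ 0.5587 -0.0906  0.1677]
s edgeA [0.4125 0.176  0.265 ] [0.4082 0.1787 0.2612]
s edgeB [0.6885 0.1962 0.265 ] [0.6855 0.1994 0.2609]
```

View pics/crop.png

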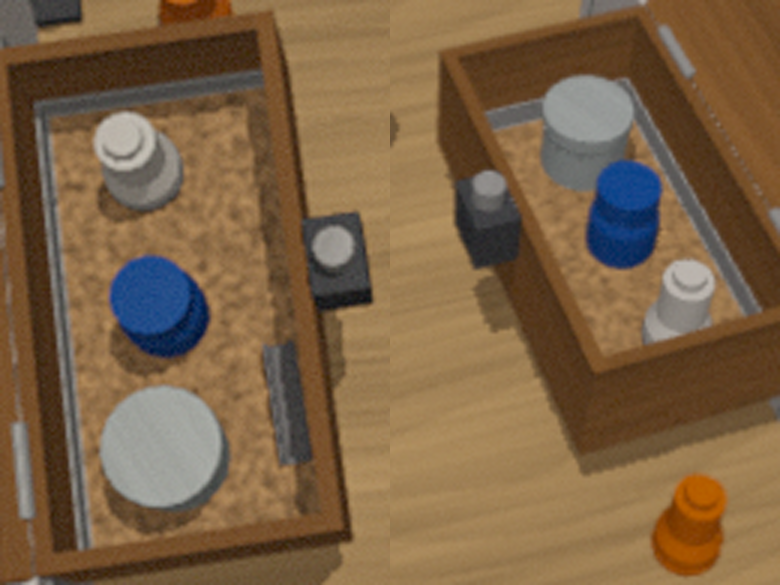

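drive_tool:
  series:
    - [[0,0,-0.05],0,0]
    - [[0,0,-0.1],0,0]
    - [[0,0,-0.15],0,0]
    - [[0,0,-0.19],-4,0]
    - [[-0.53,-0.43,-0.19],-12.8,0]
    - [[-0.53,-0.43,-0.19],-12.8,0]
    - [[-0.53,-0.43,-0.19],-12.8,0]
    - [[-0.53,-0.43,-0.19],-12.8,0]
    - [[-0.53,-0.43,-0.19],-12.8,0]
    - [[-0.53,-0.43,-0.19],-12.8,0]
    - [[-0.53,-0.43,-0.19],-12.8,0]
    - [[-0.53,-0.43,-0.19],-12.8,0]
    - [[-0.53,-0.43,-0.19],-12.8,0]
    - [[-0.53,-0.43,-0.19],-12.8,0]
    - [[-0.53,-0.43,-0.19],-12.8,0]
    - [[-0.53,-0.43,-0.19],-12.8,0]
    - [[-0.53,-0.43,-0.19],-12.8,0]
    - [[-0.53,-0.43,-0.19],-12.8,0]
    - [[-0.53,-0.43,-0.19],-12.8,0]
    - [[-0.53,-0.43,-0.19],-12.8,0]

```text
time_s: 2.1
position: [0.5436, -0.0005, 0.4206]
tool_rot: [[-1.0, 0.0, -0.002], [0.0, 1.0, 0.001], [0.002, 0.001, -1.0]]
ft_force: [0.7, 0.5, -0.5]
grip_width: 0.0
gripper_force: 0.0
```

```bash
python3 - <<'E'
from h import *
np.set_printoptions(precision=4,suppress=True)
d=snap('wrist','w1'); o=env.observe(); print(o['time_s'],o['position'],o['tool_rot'],o['grip_width'],o['ft_force'],ray(d,320,240))
E
```

```text
2.15 [0.5431 0.0003 0.4213] [[-1.     -0.0008 -0.0004]
 [-0.0008  1.      0.0003]
 [ 0.0004  0.0003 -1.    ]] -0.00022738205802059702 [ 0.5357 -0.4564 -0.4076] (array([ 0.4638, -0.0002,  0.563 ]), array([ 0.3234,  0.0004, -0.9464]))
```

View pics/w1.png

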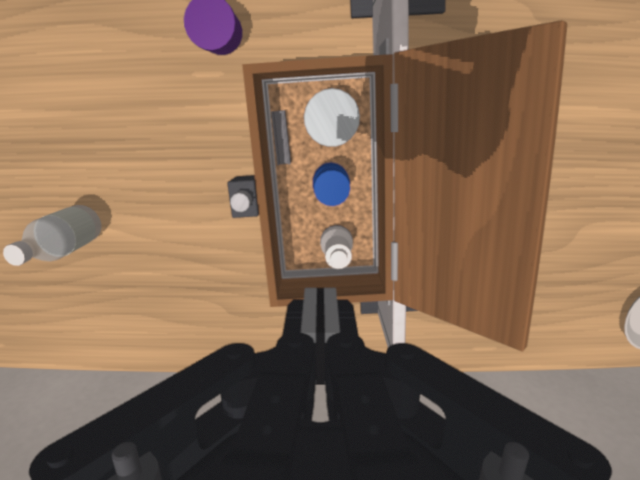

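The wrist view shows the tin lid at (332,118), torch button (338,257), lock button (240,201), fingertips at (320,290), flap edge from (565,22) to (525,349).

```bash
python3 - <<'E'
from h import *
np.set_printoptions(precision=4,suppress=True)
d=load('w1')
for n,u,v,z in [('tin',332,118,.121),('torch',338,258,.139),('jar',332,182,.129),('lock',240,201,.170),('eA',565,22,.265),('eB',525,349,.265),('c1',274,305,.148),('c2',246,67,.148)]: print(n,at_z(d,u,v,z),at_depth(d,u,v))
R=cv2.Rodrigues(d['rvec'])[0]
print(cv2.projectPoints(np.array([[.5431,.0003,.4213]]),d['rvec'],d['tvec'],d['camera_matrix'],np.array(d['distortion'],float))[0])
E
```

```text
tin [0.4637 0.0142 0.121 ] [0.4637 0.0142 0.1205]
torch [0.6328 0.0227 0.139 ] [0.6331 0.0227 0.1381]
jar [0.538  0.0146 0.129 ] [0.538  0.0146 0.1286]
lock [ 0.552  -0.0893  0.17  ] [ 0.5522 -0.0895  0.1691]
eA [0.3913 0.1859 0.265 ] [0.3902 0.1888 0.2604]
eB [0.6806 0.2038 0.265 ] [ 0.8737  0.3855 -0.0003]
c1 [ 0.6946 -0.0598  0.148 ] [ 0.6952 -0.0599  0.147 ]
c2 [ 0.4111 -0.0786  0.148 ] [ 0.4111 -0.0786  0.148 ]
[[[321.0943 306.0043]]]
```

drive_tool:
  series:
    - [[0.079,0.012,0.05],0,0]
    - [[0.079,0.012,0.1],0,0]
    - [[0.079,0.012,0.15],0,0]
    - [[0.079,0.012,0.2],0,0]
    - [[0.079,0.012,0.25],0,0]
    - [[0.079,0.012,0.285],0,0]
    - [[0.079,0.012,0.285],0,0]
    - [[0.079,0.012,0.285],0,0]
    - [[0.079,0.012,0.29],0,0]
    - [[0.079,0.012,0.294],0,0]
    - [[0.079,0.012,0.297],0,0]
    - [[0.079,0.012,0.299],0,0]
    - [[0.079,0.012,0.301],0,0]
    - [[0.079,0.012,0.303],0,0]
    - [[0.079,0.012,0.304],0,0]
    - [[0.079,0.012,0.304],0,0]

```text
time_s: 3.75
position: [0.4645, 0.0118, 0.1174]
tool_rot: [[-1.0, -0.001, 0.0], [-0.001, 1.0, -0.0], [-0.0, -0.0, -1.0]]
ft_force: [0.6, -0.3, 1.9]
grip_width: -0.0
gripper_force: 0.8
```

drive_tool:
  series:
    - [[0,0,0.001],0,0]
    - [[0,0,0.002],0,0]
    - [[0,0,0.003],0,0]
    - [[0,0,0.004],0,0]
    - [[0,0,0.005],0,0]
    - [[0,0,0.005],0,0]

```text
time_s: 4.35
position: [0.4646, 0.0118, 0.113]
tool_rot: [[-1.0, -0.001, 0.001], [-0.001, 1.0, -0.0], [-0.001, -0.0, -1.0]]
ft_force: [-2.3, -0.3, 11.4]
grip_width: 0.0
gripper_force: 5.7
```

drive_tool:
  series:
    - [[0,0,0.001],0,0]
    - [[0,0,0.0015],0,0]
    - [[0,0,0.0015],0,0]

```text
time_s: 4.65
position: [0.4647, 0.0118, 0.1128]
tool_rot: [[-1.0, -0.001, 0.002], [-0.001, 1.0, -0.001], [-0.002, -0.001, -1.0]]
ft_force: [-7.7, 1.4, 27.8]
grip_width: -0.0002
gripper_force: 13.7
```

drive_tool:
  series:
    - [[0,0,-0.04],0,0]
    - [[0,0,-0.08],0,0]
    - [[-0.05,0.003,-0.08],0,0]
    - [[-0.1,0.006,-0.08],0,0]
    - [[-0.15,0.009,-0.08],0,0]
    - [[-0.17,0.009,-0.08],0,0]
    - [[-0.17,0.009,-0.08],0,0]
    - [[-0.17,0.009,-0.055],0,0]
    - [[-0.17,0.009,-0.04],0,0]
    - [[-0.17,0.009,-0.036],0,0]
    - [[-0.17,0.009,-0.036],0,0]

```text
time_s: 5.75
position: [0.6338, 0.021, 0.1465]
tool_rot: [[-1.0, -0.001, -0.001], [-0.001, 1.0, 0.0], [0.001, 0.0, -1.0]]
ft_force: [0.4, -0.1, 0.7]
grip_width: -0.0001
gripper_force: 0.0
```

```bash
python3 - <<'E'
from h import *
a=snap('wrist','w2'); b=snap('scene','s2')
k=lambda d,x,y,w,h,f: cv2.resize(d['img'][y:y+h,x:x+w,::-1],(400,400),interpolation=cv2.INTER_CUBIC)
cv2.imwrite('pics/c2.png',np.hstack([k(a,220,160,200,200,2),k(b,330,150,130,130,3)]))
E
```

```text
(no output)
```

View pics/c2.png

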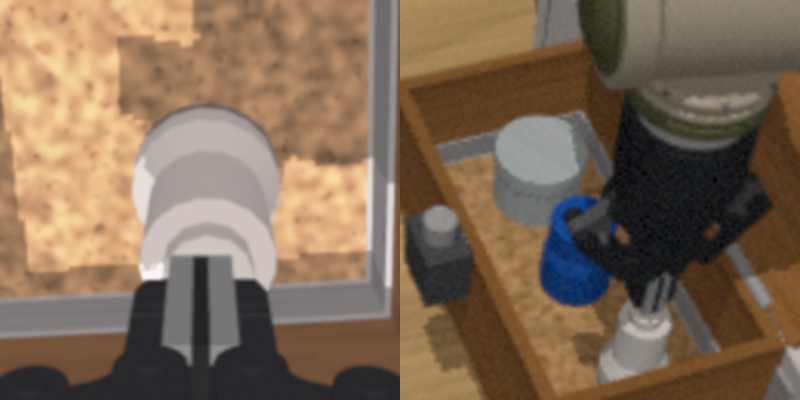

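The fingers are centred over the torch button (crop column 202 against 207), and the tin, jar and torch are standing. I'll press now.

drive_tool:
  series:
    - [[0,0.001,0.004],0,0]
    - [[0,0.001,0.007],0,0]
    - [[0,0.001,0.009],0,0]
    - [[0,0.001,0.011],0,0]
    - [[0,0.001,0.012],0,0]
    - [[0,0.001,0.013],0,0]
    - [[0,0.001,0.014],0,0]
    - [[0,0.001,0.015],0,0]
    - [[0,0.001,0.015],0,0]

```text
time_s: 6.75
position: [0.6346, 0.022, 0.133]
tool_rot: [[-1.0, -0.001, 0.002], [-0.001, 1.0, -0.0], [-0.002, -0.0, -1.0]]
ft_force: [-2.6, 0.8, 10.2]
grip_width: 0.0001
gripper_force: 4.8
```

drive_tool:
  series:
    - [[0,0,0.0007],0,0]
    - [[0,0,0.0012],0,0]
    - [[0,0,0.0012],0,0]

```text
time_s: 7.05
position: [0.6349, 0.0219, 0.133]
tool_rot: [[-1.0, -0.001, 0.003], [-0.001, 1.0, -0.001], [-0.003, -0.001, -1.0]]
ft_force: [-5.0, 0.8, 16.0]
grip_width: -0.0002
gripper_force: 8.1
```

drive_tool:
  series:
    - [[0,0,-0.05],0,0]
    - [[0,0,-0.1],0,0]
    - [[0,0,-0.15],0,0]
    - [[0,0,-0.2],0,0]
    - [[0,0,-0.25],0,0]
    - [[0,0,-0.27],0,0]
    - [[0.03,0.04,-0.27],0,0]
    - [[0.06,0.08,-0.27],0,0]
    - [[0.09,0.12,-0.27],0,0]
    - [[0.09,0.17,-0.27],0,0]
    - [[0.09,0.22,-0.27],0,0]
    - [[0.09,0.268,-0.27],0,0]
    - [[0.09,0.268,-0.27],0,0]
    - [[0.09,0.268,-0.27],0,0]
    - [[0.09,0.268,-0.23],0,0]
    - [[0.09,0.268,-0.18],0,0]
    - [[0.09,0.268,-0.13],0,0]
    - [[0.09,0.268,-0.12],0,0]
    - [[0.09,0.268,-0.12],0,0]

```text
time_s: 8.95
position: [0.5445, 0.2888, 0.2506]
tool_rot: [[-1.0, 0.001, -0.002], [0.001, 1.0, -0.001], [0.002, -0.001, -1.0]]
ft_force: [0.1, 0.0, 0.7]
grip_width: -0.0003
gripper_force: 0.0
```

```bash
python3 - <<'E'
from h import *
b=snap('scene','s3')
E
```

```text
(no output)
```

View pics/s3.png

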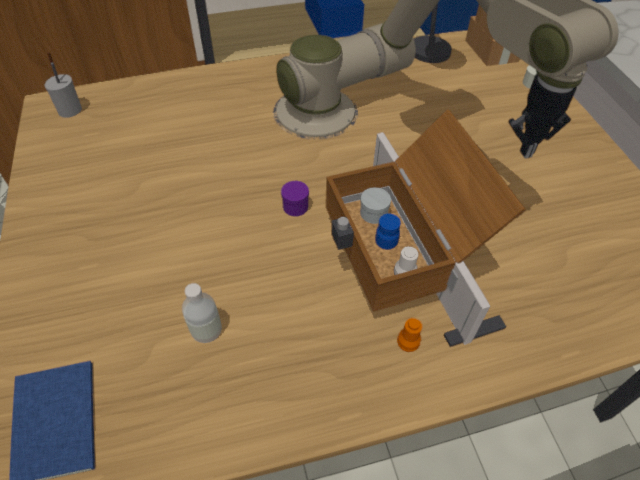

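The tool stands behind the flap edge at (530,150), everything is in place. I'll push the flap.

drive_tool:
  series:
    - [[0,-0.03,0],0,0]
    - [[0,-0.05,0],0,0]
    - [[0,-0.06,0],0,0]
    - [[0,-0.07,0],0,0]
    - [[0,-0.08,0],0,0]
    - [[0,-0.09,0],0,0]
    - [[0,-0.1,-0.003],0,0]
    - [[0,-0.11,-0.006],0,0]
    - [[0,-0.12,-0.01],0,0]
    - [[0,-0.13,-0.014],0,0]
    - [[0,-0.14,-0.018],0,0]
    - [[0,-0.15,-0.022],0,0]

```text
time_s: 10.2
position: [0.5447, 0.1409, 0.276]
tool_rot: [[-1.0, -0.003, 0.007], [-0.003, 1.0, 0.001], [-0.007, 0.001, -1.0]]
ft_force: [0.7, 0.5, 1.4]
grip_width: -0.0002
gripper_force: 0.5
```

drive_tool:
  series:
    - [[0,-0.01,0],0,0]
    - [[0,-0.02,0],0,0]
    - [[0,-0.03,0],0,0]
    - [[0,-0.04,0],0,0]
    - [[0,-0.05,0],0,0]
    - [[0,-0.06,0],0,0]
    - [[0,-0.07,0],0,0]
    - [[0,-0.08,0],0,0]
    - [[0,-0.08,0],0,0]
    - [[0,-0.08,0],0,0]
    - [[0,-0.08,0],0,0]

```text
time_s: 11.3
position: [0.5444, 0.0602, 0.2727]
tool_rot: [[-1.0, -0.001, 0.0], [-0.001, 1.0, 0.0], [-0.0, 0.0, -1.0]]
ft_force: [0.0, 0.9, 0.6]
grip_width: 0.0001
gripper_force: 0.0
```

```bash
python3 - <<'E'
from h import *
b=snap('scene','s4')
E
```

```text
(no output)
```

View pics/s4.png

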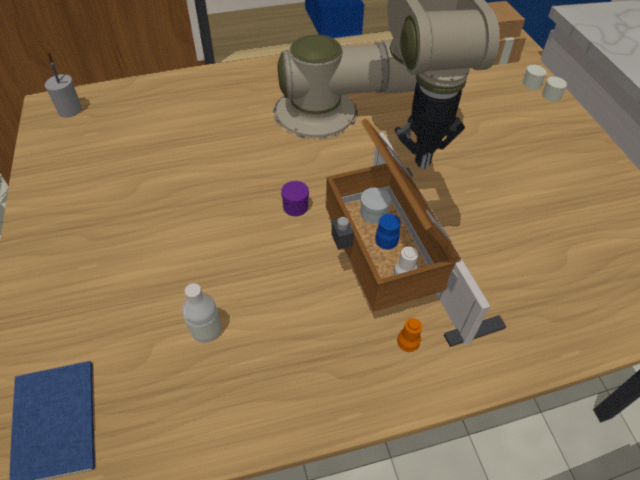

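The flap is past upright and dropping, with the tool behind it at (425,160). I'll raise the tool, wait, then go above the lock.

drive_tool:
  series:
    - [[0,0,-0.05],0,0]
    - [[0,0,-0.09],0,0]
    - [[0,0,-0.09],0,0]
    - [[0,0,-0.09],0,0]
    - [[0,0,-0.09],0,0]
    - [[0,0,-0.09],0,0]
    - [[0,0,-0.09],0,0]
    - [[0,0,-0.09],0,0]
    - [[0,0,-0.09],0,0]
    - [[0,0,-0.09],0,0]
    - [[0,0,-0.09],0,0]
    - [[0,0,-0.09],0,0]
    - [[0,0,-0.09],0,0]
    - [[0,0,-0.09],0,0]
    - [[0,0,-0.09],0,0]
    - [[-0.009,-0.05,-0.09],0,0]
    - [[-0.009,-0.1,-0.09],0,0]
    - [[-0.009,-0.15,-0.09],0,0]
    - [[-0.009,-0.151,-0.09],0,0]
    - [[-0.009,-0.151,-0.09],0,0]

```text
time_s: 13.35
position: [0.5534, -0.092, 0.3624]
tool_rot: [[-1.0, 0.002, -0.0], [0.002, 1.0, 0.0], [0.0, 0.0, -1.0]]
ft_force: [0.3, 0.3, -0.2]
grip_width: -0.0003
gripper_force: 0.0
```

```bash
python3 - <<'E'
from h import *
a=snap('wrist','w5')
d=snap('top','t5')
for u,v in [(200,260),(250,220),(110,260)]: print(at_depth(d,u,v))
cv2.imwrite('pics/c5.png',np.hstack([cv2.resize(x['img'][:,:,::-1],(400,300)) for x in (a,d)]))
E
```

```text
[ 0.42854569 -0.05667072  0.63374387]
[ 0.59542491 -0.04521624  0.15912602]
[ 0.58873729  0.2375001  -0.00111929]
```

View pics/w5.png

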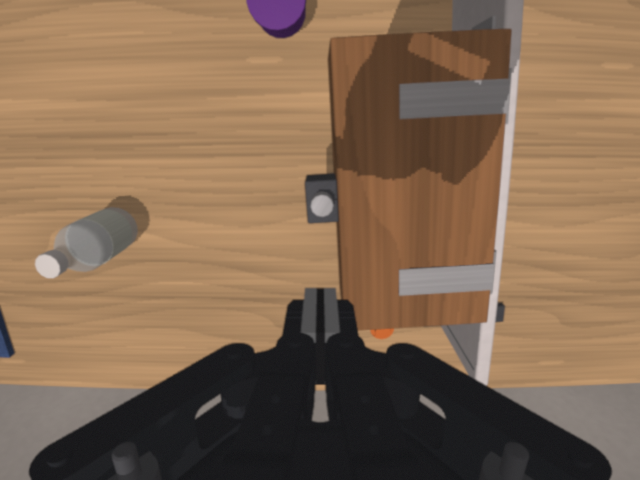

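The flap is shut (surface at z 0.159) and the lock button is at (321,205).

```bash
python3 - <<'E'
from h import *
d=load('w5'); print(at_z(d,321,205,.17),at_depth(d,321,205),env.observe()['position'])
E
```

```text
[ 0.55306871 -0.09062587  0.17      ] [ 0.55316992 -0.09062462  0.16957457] [ 0.55347209 -0.09015309  0.36281914]
```

drive_tool:
  series:
    - [[0,-0.002,0.05],0,0]
    - [[0,-0.002,0.1],0,0]
    - [[0,-0.002,0.15],0,0]
    - [[0,-0.002,0.18],0,0]
    - [[0,-0.002,0.186],0,0]
    - [[0,-0.002,0.19],0,0]
    - [[0,-0.002,0.192],0,0]
    - [[0,-0.002,0.194],0,0]
    - [[0,-0.002,0.196],0,0]
    - [[0,-0.002,0.198],0,0]
    - [[0,-0.002,0.2],0,0]
    - [[0,-0.002,0.201],0,0]
    - [[0,-0.002,0.202],0,0]
    - [[0,-0.002,0.202],0,0]

```text
time_s: 14.85
position: [0.554, -0.0932, 0.1619]
tool_rot: [[-1.0, -0.001, 0.002], [-0.001, 1.0, -0.001], [-0.002, -0.001, -1.0]]
ft_force: [0.8, 2.6, 11.7]
grip_width: -0.0001
gripper_force: 5.8
```

drive_tool:
  series:
    - [[0,0,0.001],0,0]
    - [[0,0,0.001],0,0]
    - [[0,0,0.001],0,0]

```text
time_s: 15.15
position: [0.554, -0.0932, 0.1619]
tool_rot: [[-1.0, -0.001, 0.003], [-0.001, 1.0, -0.001], [-0.003, -0.001, -1.0]]
ft_force: [-2.4, 2.4, 17.8]
grip_width: 0.0001
gripper_force: 9.2
```

drive_tool:
  series:
    - [[0,0,-0.04],0,0]
    - [[0,0,-0.09],0,0]
    - [[0,0,-0.14],0,0]
    - [[0,0,-0.18],0,0]
    - [[0,0,-0.18],0,0]
    - [[0,0,-0.18],0,0]

```text
time_s: 15.75
position: [0.5532, -0.0932, 0.3393]
tool_rot: [[-1.0, -0.0, -0.001], [-0.0, 1.0, -0.0], [0.001, -0.0, -1.0]]
ft_force: [-0.5, -0.2, -0.8]
grip_width: 0.0001
gripper_force: 0.0
```

```bash
python3 - <<'E'
from h import *
d=snap('wrist','w6')
print(at_depth(d,321,205), np.round(at_depth(d,420,220),4), env.observe()['position'])
cv2.imwrite('pics/c6.png',cv2.resize(d['img'][150:270,200:520,::-1],None,fx=2.5,fy=2.5))
E
```

```text
[ 0.54929393 -0.09201055  0.16147752] [5.639e-01 1.000e-04 1.600e-01] [ 0.55298115 -0.09311679  0.33813015]
```

View pics/c6.png

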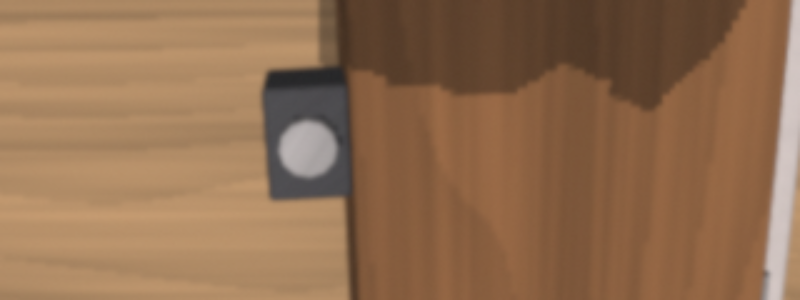

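The lock button, at crop (308,148), is down with its top at z 0.1615, and the flap lies flat at z 0.160. I'm handing the job in.

```bash
python3 -c "
from rig import env
print(env.close_job())"
```

```text
the job is handed in; nothing more can be done
None
```

The job is handed in: the tin lid, torch button and lock button were each pressed to their hard stops, the flap is shut, and the arm is clear; the judge returned no verdict.

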